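# Put two polished specimens away in the specimen drawer

## Task

Pull open the little specimen drawer and lay the red specimen puck in its left bay and the green puck in its right bay (the bays have red and green markers on the drawer front), each flat on the bay floor with its polished metal face up and set down gently, not dropped. Then push the drawer fully shut without slamming it. Leave the black puck and the other things on the table where they are.

Things in the scene. Friction and masses are not known exactly. Their poses are not given: they have to be found in the camera images.
- cabinet: Low grey steel one-drawer cabinet, 115 deep x 144 wide x 66 mm high, fixed to the table. Origin: centre of its underside; x points from its drawer front to its back (the drawer slides out along -x, towards the robot), y to the left as the robot sees it, z up. The front of its shell is at x = -57.5 mm. Nothing stands on it.
- drawer (a joint): How far the drawer is out, m: 0 fully shut, 0.09 fully out against its stop. Starts a little ajar. It slides with about 1.5 N of friction (damping 3 N s/m) and stays where it is left.
- handle (a point): Middle of the drawer's steel bow handle: a level round bar, 10 mm thick, 72 mm long along the cabinet's y, 39 mm above the table, its axis 32 mm in front of the white drawer front panel (8 mm thick, top edge 61 mm above the table). It can be pinched from above. Same axes as the cabinet; moves with the drawer.
- left_bay (a point): Floor of the drawer's left bay (robot's left; red marker): mid-width, 44 mm behind the front panel's inner face, 13 mm above the table. Bay 60 mm wide (y), 101 mm long (x), walls 32 mm above its floor, 3 mm divider to the right bay. With the drawer fully out its front 90 mm lie open to above, the rest under the cabinet's top. Cabinet's axes; moves with the drawer.
- right_bay (a point): The same point of the right bay (green marker on the drawer front), 64 mm to the right of the left one.
- red_mount: Red specimen puck, 30 mm diameter, 14 mm high, about 26 g, with a bright metal sample in its top face. Stands on the table. Origin: centre of its underside, z up through the polished face. Grasp across the rim.
- green_mount: Green specimen puck, 30 mm diameter, 13 mm high, about 34 g, like the red one. Origin: centre of its underside, z up.
- black_mount: Black specimen puck, 30 mm diameter, 15 mm high, on the table: not to be moved. Origin: centre of its underside.
- microscope: Tall beige and black microscope, fixed, straight ahead of the robot; keep clear. Origin: centre of its underside. It fills x -150 to +270, y -137 to +137 mm about it, 0.70 m high. The arm starts parked to its right, the work is to its left: first fold the arm back and swing round in front of it (tool 0.25 m from the base axis and 0.33 m up is clear), then reach out.
- lamp_supply: Beige lamp supply box with a red panel, fixed, 193 x 133 x 125 mm high, back right of the cabinet; keep clear. Origin: centre of its underside.
- petri: Clear petri dish, 62 mm diameter, 14 mm high, bystander on the table. Origin: centre of its underside.
- loupe: Small folding loupe, 35 x 26 x 14 mm, bystander on the table. Origin: centre of its underside.
- tweezers_b: Steel tweezers, 113 mm long, lying on the table, bystander. Origin: centre of the underside.

How it is judged (in metres and radians):
On the way:
1. both pucks lie flat, face up and released in their bays of the open drawer (x of red_mount in the frame of left_bay between -0.034 and 0.048 m and y of red_mount in the frame of left_bay between -0.02 and 0.02 m and z of red_mount in the frame of left_bay between -0.004 and 0.006 m and angle between each of red_mount, green_mount's own z axis and vertical below 0.12 rad and contact force between the fingers and red_mount below 0.1 N and x of green_mount in the frame of right_bay between -0.034 and 0.048 m and y of green_mount in the frame of right_bay between -0.02 and 0.02 m and z of green_mount in the frame of right_bay between -0.004 and 0.006 m and contact force between the fingers and green_mount below 0.1 N and value of joint drawer above 0.03 m), for 0.2 s.
At the end, for the whole second after the job is handed in: The red puck lies in the left bay and the green puck in the right bay, each wholly inside, at rest on the bay floor (within 6 mm), face up and level within 0.12 rad, released by the fingers, and the drawer is shut to within 4 mm (x of red_mount in the frame of left_bay between -0.034 and 0.048 m and y of red_mount in the frame of left_bay between -0.02 and 0.02 m and z of red_mount in the frame of left_bay between -0.004 and 0.006 m and angle between each of red_mount, green_mount's own z axis and vertical below 0.12 rad and contact force between the fingers and red_mount below 0.1 N and x of green_mount in the frame of right_bay between -0.034 and 0.048 m and y of green_mount in the frame of right_bay between -0.02 and 0.02 m and z of green_mount in the frame of right_bay between -0.004 and 0.006 m and contact force between the fingers and green_mount below 0.1 N and value of joint drawer below 0.004 m and linear speed of each of red_mount, green_mount below 0.02 m/s); the robot touches nothing.
It fails at once if a puck is dropped or thrown into the drawer (faster than 0.55 m/s in a bay) ((x of red_mount in the frame of left_bay between -0.044 and 0.06 m and y of red_mount in the frame of left_bay between -0.03 and 0.03 m and z of red_mount in the frame of left_bay below 0.04 m and linear speed of red_mount above 0.55 m/s) or (x of red_mount in the frame of right_bay between -0.044 and 0.06 m and y of red_mount in the frame of right_bay between -0.03 and 0.03 m and z of red_mount in the frame of right_bay below 0.04 m and linear speed of red_mount above 0.55 m/s) or (x of green_mount in the frame of left_bay between -0.044 and 0.06 m and y of green_mount in the frame of left_bay between -0.03 and 0.03 m and z of green_mount in the frame of left_bay below 0.04 m and linear speed of green_mount above 0.55 m/s) or (x of green_mount in the frame of right_bay between -0.044 and 0.06 m and y of green_mount in the frame of right_bay between -0.03 and 0.03 m and z of green_mount in the frame of right_bay below 0.04 m and linear speed of green_mount above 0.55 m/s)).
It fails at once if the drawer is slammed (closing faster than 0.45 m/s) (velocity of joint drawer below -0.45 m/s).
It fails at once if the black puck is moved by more than 25 mm or tipped (distance of black_mount from where it was at the start of the episode above 0.025 m or angle between black_mount's own z axis and vertical above 0.5 rad).
It fails at once if another bystander is moved by more than 30 mm (distance of any of petri, loupe, tweezers_b from where it was at the start of the episode above 0.03 m).
It also fails if it takes over 64 s, if anything falls off the work surface, if the arm or the gripper's body presses on something with over 40 N, if the wrist force passes 120 N, or if a joint passes its speed limit or range.

## Robot

A 6-joint arm with a two-finger parallel gripper is mounted at the origin on a cart in front of the work surface, level with it; the furniture and walls round the work are solid. World frame = base frame: x ahead of the robot, y to its left, z up, the work surface at z = 0. Lengths are in m, angles in degrees, forces in N, time in s.
With the tool pointing down it reaches from about 0.35 to 0.925 m from the base axis. Payload 6.4 kg.
Tool frame: the origin (TCP) lies between the finger pads; the fingertips stand robot.tip_reach ahead of it and the grasp point (between the pads) lies 8 mm behind it (robot.tip_reach is the distance from the TCP to the fingertips, in m); z points along the fingers, y is the line along which they close (so a half turn about z gives the same grasp; the last joint's range is limited). The gripper opens to 85 mm and grips with 20 to 120 N. Pads are 22 mm wide; open, the fingers measure 114 mm over their backs; the gripper's body (76 mm by 85 mm) begins 54 mm behind the grasp point. The pads swing forward as they close: fully open they stand 13 mm farther back than shut.
Start: joints at [-84.173, 14.043, 89.255, -0, 76.702, -9.975], TCP at [0.177, -0.625, 0.205] pointing down, gripper open.
Joint ranges: [-179.41, 179.41], [-58.25, 129.5], [7.25, 145.43], [-54.29, 234.29], [11.92, 165.04], [-157.13, 157.13]. Speed limits (degrees/s): [147.25, 147.25, 180, 180, 180, 180].

## Interface

Orientations are given as a 3x3 rotation matrix whose columns are the frame's x, y, z axes.
In Python, from plant import robot, optics, ticket, probe_bus gives the robot as it stands (robot), with the cameras (optics), the job (ticket) and the readings (probe_bus).
- The arm moves only by the shell command python3 jog.py 'ROWS'. ROWS is a JSON list that holds a single list of rows (three levels of brackets), with 1 to 5 rows, each of 7 numbers: dx, dy, dz in m, then a rotation vector rx, ry, rz in degrees, then the opening from 0.0 (shut) to 1.0 (fully open); each row shifts and turns the commanded pose from where the row before left it, along the tool's axes as they then stand; what a row does not reach is not made up. A row lasts 1/10 s, in which the tool goes at most 0.05 m and 8.59 degrees, less where a joint would pass 70% of its speed; a pose out of reach is approached as far as the arm can. The fingers move at their own pace and stop on an object; the grip force is fixed at half the most. Time passes only in rows, so rows that do not move let the fingers close. It prints the time, the measured TCP pose, the force, the opening and the grip force at its end. Input that does not fit is refused with a message, and nothing moves.
- probe_bus.get_obs(): the state, without advancing time (a new reading comes with each control period).
- optics.camera(name): name is "side" or "top" or "wrist"; returns a dict with "color" (420x560x3 uint8, red, green, blue), "intrinsics" (3x3 intrinsics, pixels), "extrinsics" (4x4, takes a point from camera to world coordinates). Camera axes: x right, y up, looking along -z (the intrinsics and any distortion apply to the point x, -y, -z); pixel columns grow to the right and rows downward; lengths in m; the calibration is good to about 2 mm. A picture is of the moment at which its call begins. There is no depth.
- ticket.job_done(): hands the job in; it is judged then, once.
The state is a dict: "t": time; "qpos": joint angles; "joint_velocities": joint speeds; "joint_efforts": joint torques, N m; "eef_pos": TCP position; "tcp_rot": TCP orientation; "wrist_force": force on the tool from outside, world axes, zero at the start; "torque": the same for the moment, N m; "finger_gap": opening from 0.0 (shut) to 1.0 (fully open); "gripper_force": force on a finger pad.
Only numpy, scipy, OpenCV 4.12 (cv2) and the standard library are available. Lean on these libraries where they do the work, as an engineer would, in place of code of your own. Each camera call takes 0.05 s, during which the arm holds its last target. There are 200 camera calls.

## Working session

There is one attempt and no reset: what is moved stays moved. The work goes in short steps, Python scripts to look and compute and a shell command to move; the robot and the scene stay as the last step left them, time stands still between calls to the robot, and variables do not carry over. Pictures are saved under pics/ and viewed, at most 10 in all, crops included, and the job is handed in when it is done.

```bash
ls; mkdir -p pics
python3 - <<'E'
from plant import robot, optics, ticket, probe_bus
import cv2,numpy as np
o=probe_bus.get_obs();print(o['t'],o['eef_pos'],np.round(o['tcp_rot'],3).tolist(),robot.tip_reach)
for n in("side","top"):
    c=optics.camera(n);cv2.imwrite(f"pics/{n}0.png",c["color"][...,::-1]);print(n,c["intrinsics"].tolist(),np.round(c["extrinsics"],4).tolist(),[k for k in c])
E
```

```text
jog.py
pics
plant.py
0.0 [ 0.17694238 -0.62480072  0.20415053] [[0.962, 0.272, -0.0], [0.272, -0.962, 0.002], [0.0, -0.002, -1.0]] 0.011
side [[518.14656122393, 0.0, 281.6422758585501], [0.0, 518.14656122393, 211.8338869004774], [0.0, 0.0, 1.0]] [[-0.972, 0.1162, -0.2041, 0.2699], [-0.2346, -0.4448, 0.8643, 1.0969], [0.0097, 0.888, 0.4596, 0.4924], [0.0, 0.0, 0.0, 1.0]] ['color', 'intrinsics', 'extrinsics']
top [[485.7084786467246, 0.0, 278.2801154298378], [0.0, 485.7084786467246, 211.6446481628382], [0.0, 0.0, 1.0]] [[0.0055, 0.9824, -0.1869, 0.2838], [-1.0, 0.0065, 0.0049, 0.2856], [0.0061, 0.1869, 0.9824, 1.0251], [0.0, 0.0, 0.0, 1.0]] ['color', 'intrinsics', 'extrinsics']
```

View pics/top0.png

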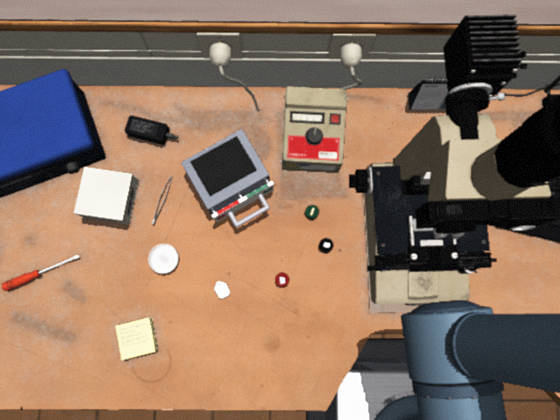

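View pics/side0.png

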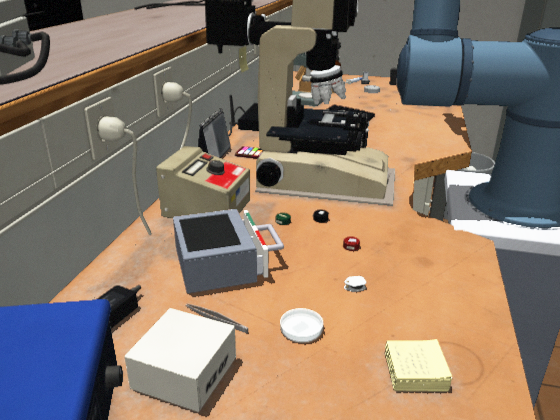

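The top view shows the cabinet at (227,172), its handle at (249,212), the red puck at (282,280), green at (312,212), black at (326,246), the loupe at (222,289) and the petri dish at (163,259). The side view shows red at (352,243), green at (284,218) and the handle at about (268,238). I'll enlarge the area and triangulate.

```bash
cat > h.py <<'E'
import numpy as np,cv2
def ray(c,uv):
    K,E=np.array(c["intrinsics"]),np.array(c["extrinsics"])
    d=np.linalg.inv(K)@[uv[0],uv[1],1]; d=E[:3,:3]@[d[0],-d[1],-d[2]]
    return E[:3,3],d/np.linalg.norm(d)
def plane(c,uv,z):
    o,d=ray(c,uv); return o+d*(z-o[2])/d[2]
def tri(obs):
    A=np.zeros((3,3));b=np.zeros(3)
    for c,uv in obs:
        o,d=ray(c,uv);P=np.eye(3)-np.outer(d,d);A+=P;b+=P@o
    p=np.linalg.solve(A,b)
    return p,[float(np.linalg.norm(np.cross(p-ray(c,uv)[0],ray(c,uv)[1]))) for c,uv in obs]
def proj(c,p):
    K,E=np.array(c["intrinsics"]),np.array(c["extrinsics"])
    q=E[:3,:3].T@(np.asarray(p)-E[:3,3]);q=K@[q[0],-q[1],-q[2]];return q[:2]/q[2]
E
python3 - <<'E'
from plant import robot, optics, ticket, probe_bus
from h import *
C={n:optics.camera(n) for n in("side","top")}
import pickle;pickle.dump(C,open("c0.pkl","wb"))
W={"top":(185,120,160,180),"side":(165,190,210,110)}
ims=[]
for n,(x,y,w,h) in W.items():
    im=C[n]["color"][y:y+h,x:x+w,::-1]
    cv2.imwrite(f"pics/z{n}.png",cv2.resize(im,None,fx=3.3,fy=3.3,interpolation=cv2.INTER_CUBIC))
    hsv=cv2.cvtColor(np.ascontiguousarray(im),cv2.COLOR_BGR2HSV)
    for k,m in dict(red=((hsv[...,0]<4)|(hsv[...,0]>172))&(hsv[...,1]>150),green=(hsv[...,0]>40)&(hsv[...,0]<90)&(hsv[...,1]>80),black=hsv[...,2]<45).items():
        _,_,s,ce=cv2.connectedComponentsWithStats(m.astype(np.uint8))
        print(n,k,[(s[i].tolist(),(ce[i]+[x,y]).round(1).tolist()) for i in range(1,len(s)) if s[i][4]>25])
E
```

```text
top red [([103, 16, 51, 23, 756], [310.4, 146.5]), ([32, 81, 21, 13, 63], [227.5, 206.7]), ([91, 153, 13, 14, 83], [281.7, 279.4])]
top green [([62, 64, 20, 13, 60], [256.9, 190.2]), ([120, 86, 14, 13, 92], [311.4, 212.1])]
top black [([7, 18, 63, 57, 1933], [222.9, 165.7]), ([134, 119, 14, 14, 86], [324.8, 245.9])]
side red [([91, 41, 10, 14, 45], [260.3, 237.7]), ([179, 47, 15, 13, 105], [351.3, 243.1])]
side green [([81, 23, 9, 12, 34], [250.0, 218.3]), ([111, 23, 15, 12, 96], [283.8, 218.4])]
side black [([149, 21, 14, 12, 120], [320.6, 216.8]), ([16, 25, 59, 36, 1311], [208.6, 232.4]), ([117, 28, 9, 7, 36], [286.1, 221.5])]
```

View pics/ztop.png

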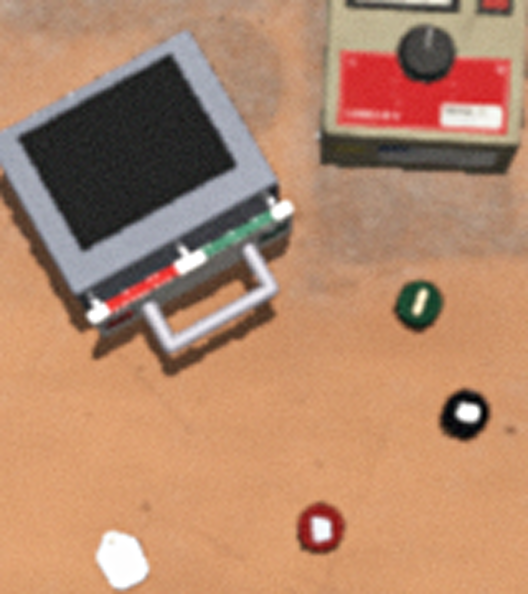

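View pics/zside.png

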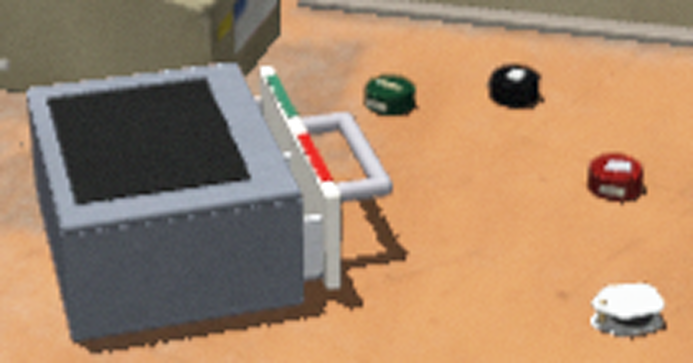

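The enlargements show the handle bar ends. In the top image they are at about (237,224.5) and (267,207); in the side image at (282,246) and (270,226). The roof corners and pucks are also clear.

Run:
```python
import pickle
from h import *
C=pickle.load(open("c0.pkl","rb"));t,s=C["top"],C["side"]
P={'hL':((237.1,224.5),(282.3,246.4)),'hR':((266.8,207.3),(270.2,225.8)),'red':((282,279.5),(351.5,243)),'green':((311.5,212.2),(283.5,218.4)),'black':((325.5,246),(321,216.8))}
R={}
for k,(a,b) in P.items():
    p,e=tri([(t,a),(s,b)]);R[k]=p;print(k,p.round(4),np.round(e,4))
for k,uv in dict(fl=(209.2,208.8),fr=(268.3,176.1),br=(241.4,130),bl=(185,160.3)).items():
    R[k]=plane(t,uv,.066);print(k,R[k].round(4))
for k,uv in dict(loupe=(222,289),petri=(163,259)).items(): print(k,plane(t,uv,.01).round(3))
h=(R['hL']+R['hR'])/2;d=R['hL']-R['hR'];print('handle',h,np.linalg.norm(d),'yaw of y axis',np.degrees(np.arctan2(-d[0],d[1])))
d=R['fl']-R['fr'];print('roof yaw',np.degrees(np.arctan2(-d[0],d[1])),np.linalg.norm(d))
d=R['bl']-R['br'];print('roof yaw',np.degrees(np.arctan2(-d[0],d[1])),np.linalg.norm(d))
print('roof ctr',sum(R[k] for k in('fl','fr','br','bl'))/4)
```

```text
hL [0.4425 0.365  0.0377] [0.0016 0.0016]
hR [0.4791 0.3042 0.0398] [0.0011 0.0011]
red [0.3333 0.2719 0.0067] [0.0007 0.0007]
green [0.4762 0.2094 0.0063] [0.0007 0.0007]
black [0.4048 0.1803 0.0043] [0.0001 0.0001]
fl [0.4712 0.4197 0.066 ]
fr [0.5399 0.3015 0.066 ]
br [0.6383 0.3582 0.066 ]
bl [0.5721 0.4724 0.066 ]
loupe [0.314 0.396 0.01 ]
petri [0.375 0.52  0.01 ]
handle [0.46082759 0.33459723 0.03875215] 0.07093636476945674 yaw of y axis 31.055614123700295
roof yaw 30.17386018896379 0.13670270003077523
roof yaw 30.083263797595084 0.13200016493327796
roof ctr [0.55537032 0.38794746 0.066     ]
```

```bash
cat > w.py <<'E'
import sys,numpy as np
from plant import robot, optics, ticket, probe_bus
o=probe_bus.get_obs();R=np.array(o['tcp_rot']);p=np.array(o['eef_pos'])
print('t',o['t'],'tcp',p.round(4),'y az',np.degrees(np.arctan2(R[1,1],R[0,1])).round(2),'tilt',R[:,2].round(4),'gap',o['finger_gap'],'gf',o['gripper_force'],'F',np.round(o['wrist_force'],1),'q',np.round(o['qpos'],0))
if len(sys.argv)>3: print('delta tool',(R.T@(np.array(list(map(float,sys.argv[1:4])))-p)).round(4))
E
python3 jog.py '[[[0,-0.04,-0.013,0,0,0,0.5],[0,-0.045,-0.013,0,0,0,0.5],[0,-0.045,-0.013,0,0,0,0.4],[0,-0.045,-0.013,0,0,0,0.3],[0,-0.045,-0.013,0,0,0,0.3]]]'
python3 jog.py '[[[0,-0.045,-0.015,0,0,0,0.3],[0,-0.045,-0.015,0,0,0,0.3],[0,-0.045,-0.015,0,0,0,0.3],[0,-0.04,-0.015,0,0,0,0.3],[0,0,0,0,0,0,0.3]]]'
python3 w.py
```

```text
t: 0.7
eef_pos: [0.1167, -0.4119, 0.2703]
tcp_rot: [[0.962, 0.273, -0.0], [0.273, -0.962, 0.001], [0.0, -0.001, -1.0]]
wrist_force: [0.4, 0.4, 1.4]
finger_gap: 0.301
gripper_force: 0.0
t: 1.2
eef_pos: [0.0689, -0.2441, 0.3342]
tcp_rot: [[0.963, 0.27, -0.003], [0.27, -0.963, -0.013], [-0.006, 0.012, -1.0]]
wrist_force: [-0.3, -0.5, 0.6]
finger_gap: 0.3
gripper_force: 0.0
t 1.2 tcp [ 0.0689 -0.2441  0.3342] y az -74.33 tilt [-0.0028 -0.0131 -0.9999] gap 0.30008136103896427 gf 0.0 F [-0.3 -0.5  0.6] q [-101.  -54.  128.   -0.  106.  -26.]
```

```bash
python3 jog.py '[[[0.037,0,0,0,0,-8.5,0.3],[0.037,0,0,0,0,-8.5,0.3],[0.037,0,0,0,0,-8.5,0.3],[0.037,0,0,0,0,-8.5,0.3],[0.037,0,0,0,0,-8.5,0.3]]]'
python3 jog.py '[[[0.037,0,0,0,0,-8.5,0.3],[0.037,0,0,0,0,-8.5,0.3],[0.037,0,0,0,0,-8.5,0.3],[0.037,0,0,0,0,-8.5,0.3],[0.037,0,0,0,0,-8.5,0.3]]]' 
python3 jog.py '[[[0.037,0,0,0,0,-8.5,0.3],[0.037,0,0,0,0,-8.5,0.3],[0.037,0,0,0,0,-8.5,0.3],[0,0,0,0,0,0,0.3]]]'
python3 w.py 0.461 0.335 0.14
```

```text
t: 1.7
eef_pos: [0.2227, -0.1463, 0.3295]
tcp_rot: [[0.52, 0.854, -0.001], [0.854, -0.52, 0.001], [0.001, -0.001, -1.0]]
wrist_force: [0.4, -0.4, 0.5]
finger_gap: 0.303
gripper_force: 0.0
t: 2.2
eef_pos: [0.2677, 0.0293, 0.3294]
tcp_rot: [[-0.194, 0.981, -0.002], [0.981, 0.194, 0.001], [0.001, -0.001, -1.0]]
wrist_force: [1.3, -0.3, -0.1]
finger_gap: 0.301
gripper_force: 0.0
t: 2.6
eef_pos: [0.2293, 0.1351, 0.3299]
tcp_rot: [[-0.603, 0.798, -0.001], [0.798, 0.603, 0.001], [0.001, -0.0, -1.0]]
wrist_force: [1.2, 0.3, -0.4]
finger_gap: 0.3
gripper_force: 0.0
t 2.6 tcp [0.2293 0.1351 0.3299] y az 37.08 tilt [-1.1e-03  9.0e-04 -1.0e+00] gap 0.29974323226423083 gf 0.0 F [ 1.2  0.3 -0.4] q [  5. -51. 127.   0. 104. -32.]
delta tool [0.0196 0.3055 0.1899]
```

```bash
python3 jog.py '[[[0.003,0.045,0.02,0,0,0,0.3],[0.003,0.045,0.025,0,0,0,0.3],[0.003,0.045,0.025,0,0,0,0.3],[0.003,0.045,0.03,0,0,0,0.3],[0.003,0.045,0.03,0,0,0,0.3]]]'
python3 jog.py '[[[0.003,0.045,0.03,0,0,0,0.3],[0.0016,0.0355,0.03,0,0,6.8,0.3],[0,0,0,0,0,0,0.3],[0,0,0,0,0,0,0.3]]]' 
python3 w.py 0.461 0.335 0.14
python3 - <<'E'
from plant import robot, optics, ticket, probe_bus
from h import *
import pickle
c=optics.camera("wrist");pickle.dump(c,open("w1.pkl","wb"))
cv2.imwrite("pics/w1.png",c["color"][...,::-1]);print(np.round(c["extrinsics"],3).tolist(),proj(c,[.4425,.365,.039]),proj(c,[.479,.304,.039]))
E
```

```text
t: 3.1
eef_pos: [0.3978, 0.2713, 0.204]
tcp_rot: [[-0.59, 0.807, -0.001], [0.807, 0.59, -0.001], [0.0, -0.001, -1.0]]
wrist_force: [-0.1, 0.0, 0.3]
finger_gap: 0.3
gripper_force: 0.0
t: 3.5
eef_pos: [0.4554, 0.3188, 0.1461]
tcp_rot: [[-0.492, 0.871, -0.005], [0.871, 0.492, -0.002], [0.0, -0.005, -1.0]]
wrist_force: [-0.0, 0.5, 0.2]
finger_gap: 0.295
gripper_force: 0.0
t 3.5 tcp [0.4554 0.3188 0.1461] y az 29.45 tilt [-0.0047 -0.0022 -1.    ] gap 0.29516555859934657 gf 0.0 F [-0.   0.5  0.2] q [ 23.   5. 106.  -0.  69.  -6.]
delta tool [0.0114 0.0129 0.006 ]
[[0.871, -0.473, -0.135, 0.421], [0.492, 0.834, 0.251, 0.381], [-0.006, -0.285, 0.958, 0.315], [0.0, 0.0, 0.0, 1.0]] [290.14793406 150.93309861] [291.05919834 225.75231308]
```

View pics/w1.png

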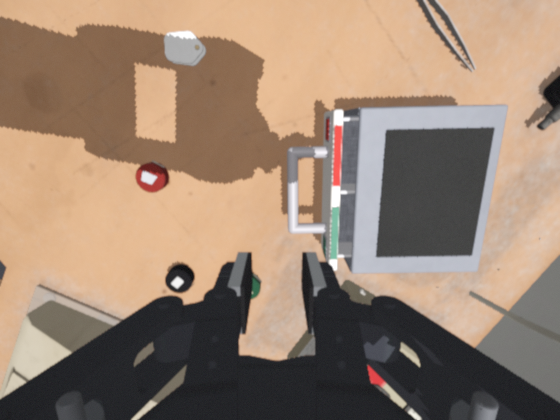

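The wrist view shows the handle bar running from (292.5,151) to (293,228), with the cabinet to its right. Red is at (151,178), black at (180,278), and green is partly behind a finger at (255,287). The bar is in line with the tool.

```bash
python3 - <<'E'
import pickle
from h import *
C=pickle.load(open("c0.pkl","rb"));t,s=C["top"],C["side"];w=pickle.load(open("w1.pkl","rb"))
L=tri([(t,(237.1,224.5)),(s,(282.3,246.4)),(w,(292.7,151.5))]);R=tri([(t,(266.8,207.3)),(s,(270.2,225.8)),(w,(293.2,227))])
m=(L[0]+R[0])/2;d=L[0]-R[0];print(L,R,m.round(4),np.degrees(np.arctan2(-d[0],d[1])))
print('w-only',plane(w,(292.7,151.5),.039),plane(w,(293.2,227),.039))
print('red',tri([(t,(282,279.5)),(s,(351.5,243)),(w,(151.5,177.5))]))
E
python3 w.py 0.462 0.335 0.031
```

```text
(array([0.44331656, 0.36520068, 0.03766002]), [0.0008614968864497263, 0.002433589925034415, 0.0015977446108919198]) (array([0.47982101, 0.30419206, 0.03989922]), [0.00045991121367275567, 0.0018245127645895316, 0.001392388512287688]) [0.4616 0.3347 0.0388] 30.89414973860516
w-only [0.44474813 0.3656951  0.039     ] [0.48144086 0.30391923 0.039     ]
red (array([0.33356982, 0.2707178 , 0.00638063]), [0.0012749367301122408, 0.0010175704455763833, 0.0014543063053305513])
t 3.55 tcp [0.4559 0.319  0.1483] y az 29.45 tilt [-9.e-04 -5.e-04 -1.e+00] gap 0.2995909490471723 gf 0.0 F [ 0.5 -0.6  0.5] q [ 23.   5. 106.  -0.  69.  -6.]
delta tool [0.0109 0.0133 0.1173]
```

```bash
python3 jog.py '[[[0.0109,0.0133,0.01,0,0,-0.9,0.28],[0,0,0.02,0,0,0,0.28],[0,0,0.015,0,0,0,0.28],[0,0,0,0,0,0,0.28]]]'
python3 w.py 0.462 0.335 0.031
```

```text
t: 3.95
eef_pos: [0.4606, 0.3348, 0.103]
tcp_rot: [[-0.506, 0.863, -0.002], [0.863, 0.506, -0.001], [0.0, -0.002, -1.0]]
wrist_force: [0.3, 0.0, -0.0]
finger_gap: 0.282
gripper_force: 0.0
t 3.95 tcp [0.4606 0.3348 0.103 ] y az 30.37 tilt [-1.7e-03 -9.0e-04 -1.0e+00] gap 0.2816148178912878 gf 0.0 F [ 0.3  0.  -0. ] q [ 25.  10. 105.  -0.  65.  -6.]
delta tool [-0.0005  0.0015  0.072 ]
```

```bash
python3 jog.py '[[[0,0.0015,0.02,0,0,0,0.28],[0,0,0.02,0,0,0,0.28],[0,0,0.02,0,0,0,0.28],[0,0,0.012,0,0,0,0.28],[0,0,0,0,0,0,0.28]]]'
python3 jog.py '[[[0,0,0,0,0,0,0],[0,0,0,0,0,0,0],[0,0,0,0,0,0,0],[0,0,0,0,0,0,0]]]'
python3 w.py
```

```text
t: 4.45
eef_pos: [0.4623, 0.336, 0.0311]
tcp_rot: [[-0.506, 0.863, -0.002], [0.863, 0.506, -0.001], [0.0, -0.002, -1.0]]
wrist_force: [-0.8, -0.8, -0.3]
finger_gap: 0.278
gripper_force: 0.0
t: 4.85
eef_pos: [0.4635, 0.3369, 0.0325]
tcp_rot: [[-0.506, 0.862, 0.001], [0.862, 0.506, 0.001], [-0.0, 0.001, -1.0]]
wrist_force: [-0.4, 0.7, 0.4]
finger_gap: 0.001
gripper_force: 0.0
t 4.85 tcp [0.4635 0.3369 0.0325] y az 30.41 tilt [ 1.2e-03  6.0e-04 -1.0e+00] gap 0.0005555197132788705 gf 0.0 F [-0.4  0.7  0.4] q [ 25.  16. 106.   0.  57.  -6.]
```

The fingers closed fully without meeting the bar. I'll look.

Run:
```python
from plant import robot, optics, ticket, probe_bus
from h import *
import pickle
c=optics.camera("side");t=optics.camera("top")
a=cv2.resize(c["color"][150:300,150:350,::-1],(800,600),interpolation=cv2.INTER_CUBIC)[:, :400+0] if 0 else cv2.resize(c["color"][170:290,170:330,::-1],None,fx=2.5,fy=2.5,interpolation=cv2.INTER_CUBIC)
b=cv2.resize(t["color"][140:260,180:340,::-1],None,fx=2.5,fy=2.5,interpolation=cv2.INTER_CUBIC)
cv2.imwrite("pics/a2.png",np.hstack([a,b]))
for p in([.4635,.3369,.0325],[.4635,.3369,.0215]): print(proj(c,p),(proj(c,p)-[170,170])*2.5,(proj(t,p)-[180,140])*2.5+[400,0])
```

```text
[273.46410437 239.1334922 ] [258.66026092 172.83373051] [577.80667833 189.50988124]
[273.44900631 244.5268855 ] [258.62251577 186.31721376] [578.44694893 191.84900377]
```

View pics/a2.png

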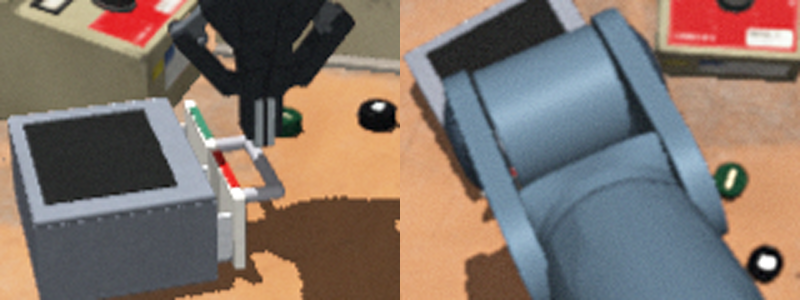

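The side crop shows the shut fingertips ending at about (265,147), at or beyond the right end of the bar. The reported tip projects to (258,186), so the reported pose and the cameras disagree. I'll compare with the wrist view.

Run:
```python
from plant import robot, optics, ticket, probe_bus
from h import *
import pickle
w1=pickle.load(open("w1.pkl","rb"))
print('w1 tcp',proj(w1,[.4559,.319,.1483]),'tip',proj(w1,[.4559,.319,.1373]))
w=optics.camera("wrist");s=optics.camera("side");pickle.dump((w,s),open("w2.pkl","wb"))
print('now tcp',proj(w,[.4635,.3369,.0325]),'tip',proj(w,[.4635,.3369,.0215]),'hL,hR',proj(w,[.4433,.3652,.039]),proj(w,[.4798,.3042,.039]))
print('cam',np.round(w["extrinsics"][:3,3],4))
cv2.imwrite("pics/w2.png",w["color"][...,::-1])
for z in(.02,.03,.04,.05,.06,.07): print(z,plane(s,(275.5,228.5),z).round(3))
```

```text
w1 tcp [277.52279934 247.12209905] tip [277.578466   240.22235294]
now tcp [277.01728148 245.85700236] tip [277.00033914 239.08311551] hL,hR [271.40944653 192.01988173] [272.95514037 304.84232632]
cam [0.4272 0.3984 0.2012]
0.02 [0.475 0.277 0.02 ]
0.03 [0.47  0.295 0.03 ]
0.04 [0.466 0.312 0.04 ]
0.05 [0.462 0.329 0.05 ]
0.06 [0.457 0.347 0.06 ]
0.07 [0.453 0.364 0.07 ]
```

View pics/w2.png

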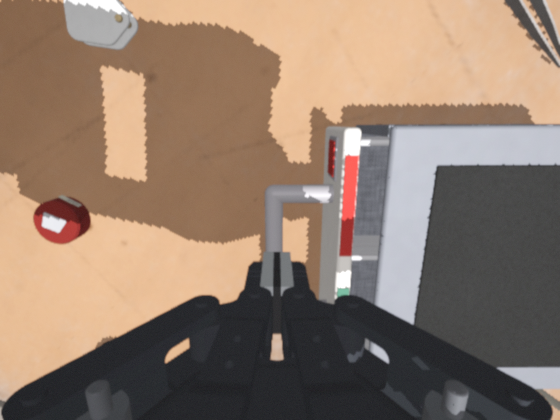

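The wrist view shows the fingertips at (277,253) over the bar, with the bar's left corner at (272,190). I'll triangulate the real tip.

```bash
python3 - <<'E'
from h import *
import pickle
w,s=pickle.load(open("w2.pkl","rb"))
print(tri([(w,(277,253)),(s,(275.5,228.5))]))
for z in(.02,.03,.04,.05,.06): print(z,plane(w,(277,253),z).round(4))
E
python3 w.py
```

```text
(array([0.45929308, 0.34257397, 0.05767171]), [0.0007860777947148784, 0.000786077794714844])
0.02 [0.4687 0.328  0.02  ]
0.03 [0.4664 0.3319 0.03  ]
0.04 [0.4641 0.3358 0.04  ]
0.05 [0.4618 0.3397 0.05  ]
0.06 [0.4596 0.3435 0.06  ]
t 5.05 tcp [0.4631 0.3367 0.0319] y az 30.4 tilt [ 2.e-04  1.e-04 -1.e+00] gap 0.0020484266233138653 gf 0.0 F [-0.1 -0.6 -0.3] q [ 25.  17. 106.   0.  57.  -6.]
```

The images put the tips about 25 mm higher than reported, above the bar. I'll open, go about 19 mm lower (safe under either reading), and close.

```bash
python3 jog.py '[[[0,0,0,0,0,0,0.28],[0,0,0,0,0,0,0.28],[0,0,0,0,0,0,0.28],[0,0,0.01,0,0,0,0.28],[0,0,0.008,0,0,0,0.28]]]'
python3 jog.py '[[[0,0,0,0,0,0,0.28],[0,0,0,0,0,0,0],[0,0,0,0,0,0,0],[0,0,0,0,0,0,0],[0,0,0,0,0,0,0]]]'
python3 w.py
```

```text
t: 5.55
eef_pos: [0.4629, 0.3365, 0.0129]
tcp_rot: [[-0.506, 0.863, -0.0], [0.863, 0.506, -0.0], [0.0, -0.0, -1.0]]
wrist_force: [0.5, -0.3, 0.2]
finger_gap: 0.279
gripper_force: 0.0
t: 6.05
eef_pos: [0.4628, 0.3366, 0.0135]
tcp_rot: [[-0.506, 0.862, -0.0], [0.862, 0.506, -0.0], [0.0, -0.0, -1.0]]
wrist_force: [-0.1, -0.3, -2.7]
finger_gap: 0.071
gripper_force: 58.6
t 6.05 tcp [0.4628 0.3366 0.0135] y az 30.4 tilt [-4.e-04 -2.e-04 -1.e+00] gap 0.07051381411100953 gf 58.59342813491821 F [-0.1 -0.3 -2.7] q [ 25.  18. 106.   0.  55.  -6.]
```

```bash
python3 jog.py '[[[0,-0.004,0,0,0,0,0],[0,-0.008,0,0,0,0,0],[0,-0.008,0,0,0,0,0],[0,0,0,0,0,0,0]]]'
python3 - <<'E'
from h import *
import pickle
w=pickle.load(open("w1.pkl","rb"));y=np.array([.863,.506,0])
for z in(.12,.137,.148,.16,.17,.18):
  p=np.array([.4559,.319,z]);print(z,proj(w,p),proj(w,p+y*.0127)-proj(w,p-y*.0127))
E
python3 - <<'E'
from plant import robot, optics, ticket, probe_bus
from h import *
w=optics.camera("wrist");s=optics.camera("side")
a=cv2.resize(w["color"][130:330,200:400,::-1],(400,400),interpolation=cv2.INTER_CUBIC)
b=cv2.resize(s["color"][190:270,220:300,::-1],(400,400),interpolation=cv2.INTER_CUBIC)
cv2.imwrite("pics/p3.png",np.hstack([a,b]))
E
python3 w.py
```

```text
t: 6.45
eef_pos: [0.4443, 0.3256, 0.0135]
tcp_rot: [[-0.506, 0.862, -0.002], [0.862, 0.506, -0.001], [-0.0, -0.002, -1.0]]
wrist_force: [-1.1, -1.7, -4.2]
finger_gap: 0.069
gripper_force: 59.4
0.12 [277.65456704 230.78981602] [37.04632961 -0.48728213]
0.137 [277.57989816 240.04484007] [40.20409078 -0.51552667]
0.148 [277.52440373 246.92323891] [42.55095063 -0.53516562]
0.16 [277.45597243 255.40512946] [45.44489805 -0.55779481]
0.17 [277.39140841 263.40768048] [48.17528667 -0.57753727]
0.18 [277.31858995 272.43334926] [51.25473834 -0.5979305 ]
t 6.55 tcp [0.4448 0.3259 0.0135] y az 30.41 tilt [-0.0017 -0.0011 -1.    ] gap 0.07302647554636933 gf 59.44226861000061 F [-0.7 -1.1 -4.5] q [ 24.  16. 109.  -0.  55.  -6.]
```

View pics/p3.png

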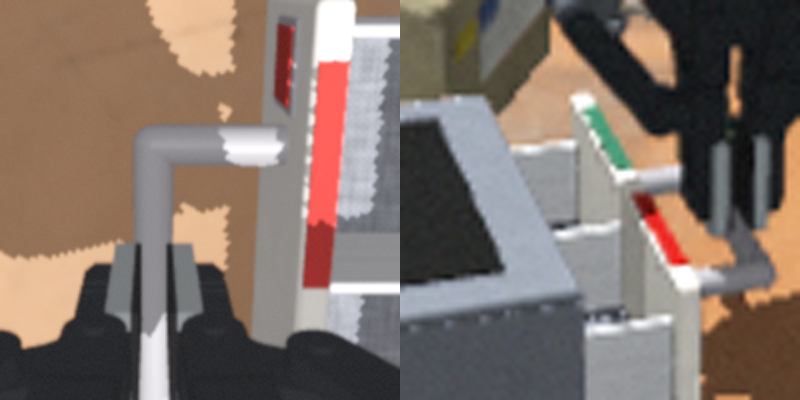

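The drawer follows the gripper. The bar lies between the pads, near their tips. I'll keep pulling.

```bash
python3 jog.py '[[[0,-0.01,0,0,0,0,0],[0,-0.01,0,0,0,0,0],[0,-0.01,0,0,0,0,0],[0,-0.01,0,0,0,0,0],[0,-0.008,0,0,0,0,0]]]'
python3 jog.py '[[[0,-0.006,0,0,0,0,0],[0,-0.003,0,0,0,0,0],[0,0,0,0,0,0,0],[0,0,0,0,0,0,0]]]'
python3 w.py
```

```text
t: 7.05
eef_pos: [0.4035, 0.3015, 0.0136]
tcp_rot: [[-0.506, 0.862, -0.0], [0.862, 0.506, -0.001], [-0.0, -0.0, -1.0]]
wrist_force: [3.4, -1.0, -8.4]
finger_gap: 0.068
gripper_force: 60.5
t: 7.45
eef_pos: [0.3962, 0.2972, 0.0135]
tcp_rot: [[-0.506, 0.862, -0.001], [0.862, 0.506, -0.001], [-0.0, -0.002, -1.0]]
wrist_force: [1.2, -5.3, -7.1]
finger_gap: 0.074
gripper_force: 60.5
t 7.45 tcp [0.3962 0.2972 0.0135] y az 30.41 tilt [-0.0013 -0.0012 -1.    ] gap 0.0742638309991384 gf 60.521716475486755 F [ 1.2 -5.3 -7.1] q [ 24.   9. 118.  -0.  53.  -7.]
```

```bash
python3 jog.py '[[[0,0,0,0,0,0,0.28],[0,0,0,0,0,0,0.28],[0,0,0,0,0,0,0.28],[0,0,-0.02,0,0,0,0.28],[0,0,-0.03,0,0,0,0.28]]]'
python3 jog.py '[[[0,0,-0.02,0,0,0,0.28],[0,-0.03,0,0,0,0,0.6],[0,-0.03,0,0,0,0,0.6],[0,0,0,0,0,0,0.6]]]'
python3 w.py 0.3335 0.2713 0.03
```

```text
t: 7.95
eef_pos: [0.3957, 0.2976, 0.0635]
tcp_rot: [[-0.506, 0.863, -0.003], [0.863, 0.506, -0.001], [0.001, -0.003, -1.0]]
wrist_force: [0.8, 0.9, 0.4]
finger_gap: 0.281
gripper_force: 0.0
t: 8.35
eef_pos: [0.3424, 0.2667, 0.0835]
tcp_rot: [[-0.506, 0.862, -0.001], [0.862, 0.506, 0.0], [0.001, -0.001, -1.0]]
wrist_force: [0.4, 0.5, 0.7]
finger_gap: 0.598
gripper_force: 0.0
t 8.35 tcp [0.3424 0.2667 0.0835] y az 30.42 tilt [-0.0014  0.     -1.    ] gap 0.5978401525845173 gf 0.0 F [0.4 0.5 0.7] q [ 23.  -7. 125.   0.  62.  -8.]
delta tool [ 0.0085 -0.0053  0.0535]
```

```bash
python3 jog.py '[[[0.0085,-0.0053,0.02,0,0,0,0.6],[0,0,0.03,0,0,0,0.6],[0,0,0.02,0,0,0,0.6],[0,0,0.012,0,0,0,0.6],[0,0,0,0,0,0,0.6]]]'
python3 w.py 0.3335 0.2713 -0.02
python3 - <<'E'
from plant import robot, optics, ticket, probe_bus
from h import *
w=optics.camera("wrist");s=optics.camera("side")
a=cv2.resize(w["color"][150:350,180:380,::-1],(400,400),interpolation=cv2.INTER_CUBIC)
b=cv2.resize(s["color"][190:270,300:380,::-1],(400,400),interpolation=cv2.INTER_CUBIC)
cv2.imwrite("pics/p4.png",np.hstack([a,b]))
E
```

```text
t: 8.85
eef_pos: [0.3357, 0.2719, 0.0008]
tcp_rot: [[-0.506, 0.863, -0.002], [0.863, 0.506, -0.001], [0.0, -0.002, -1.0]]
wrist_force: [-0.4, 0.2, -0.0]
finger_gap: 0.603
gripper_force: 0.0
t 8.85 tcp [0.3357 0.2719 0.0008] y az 30.4 tilt [-2.1e-03 -7.0e-04 -1.0e+00] gap 0.6029142229468714 gf 0.0 F [-0.4  0.2 -0. ] q [ 24.   3. 127.   0.  51.  -7.]
delta tool [ 0.0006 -0.0021  0.0208]
```

View pics/p4.png

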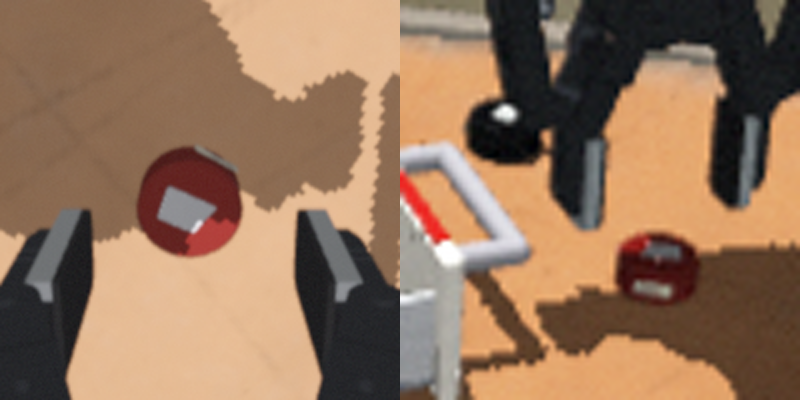

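The tips hang clearly above the red puck. They are at side pixels (338,235.6) and (367.6,231), with the puck centred between them. I'll compute their height.

```bash
python3 - <<'E'
import pickle
from h import *
s=pickle.load(open("c0.pkl","rb"))["side"]
for z in(.015,.02,.025,.03,.035,.04): print(z,proj(s,[.3357,.2719,z]).round(1))
E
python3 jog.py '[[[0.0006,-0.0021,0.01,0,0,0,0.6],[0,0,0.008,0,0,0,0.6],[0,0,0,0,0,0,0.6]]]'
python3 jog.py '[[[0,0,0.004,0,0,0,0.6],[0,0,0,0,0,0,0.6]]]'
python3 w.py
```

```text
0.015 [350.1 238.8]
0.02 [350.3 236.5]
0.025 [350.5 234.1]
0.03 [350.7 231.7]
0.035 [350.9 229.3]
0.04 [351.1 226.9]
t: 9.25
eef_pos: [0.333, 0.271, -0.0172]
tcp_rot: [[-0.506, 0.862, -0.002], [0.863, 0.506, -0.001], [0.0, -0.002, -1.0]]
wrist_force: [-0.5, 0.0, -0.2]
finger_gap: 0.603
gripper_force: 0.0
t: 9.45
eef_pos: [0.3337, 0.2713, -0.0206]
tcp_rot: [[-0.506, 0.863, -0.001], [0.863, 0.506, -0.0], [0.0, -0.001, -1.0]]
wrist_force: [0.3, 0.3, -0.3]
finger_gap: 0.603
gripper_force: 0.0
t 9.45 tcp [ 0.3337  0.2713 -0.0206] y az 30.4 tilt [-5.e-04 -2.e-04 -1.e+00] gap 0.6028560141780684 gf 0.0 F [ 0.3  0.3 -0.3] q [ 24.   5. 127.  -0.  48.  -6.]
```

```bash
python3 jog.py '[[[0,0,0,0,0,0,0.2],[0,0,0,0,0,0,0.2],[0,0,0,0,0,0,0.2],[0,0,0,0,0,0,0.2],[0,0,0,0,0,0,0.2]]]'
python3 jog.py '[[[0,0,-0.01,0,0,0,0.2],[0,0,-0.02,0,0,0,0.2],[0,0,-0.03,0,0,0,0.2],[0,0,-0.03,0,0,0,0.2],[0,0,0,0,0,0,0.2]]]'
python3 w.py 0.453 0.367 0.07
```

```text
t: 9.95
eef_pos: [0.3343, 0.2716, -0.0197]
tcp_rot: [[-0.506, 0.862, 0.001], [0.862, 0.506, 0.0], [-0.0, 0.001, -1.0]]
wrist_force: [-2.2, -1.6, 6.3]
finger_gap: 0.311
gripper_force: 58.8
t: 10.45
eef_pos: [0.3372, 0.273, 0.0743]
tcp_rot: [[-0.506, 0.862, 0.009], [0.862, 0.506, 0.004], [-0.001, 0.01, -1.0]]
wrist_force: [1.0, 0.6, -0.2]
finger_gap: 0.315
gripper_force: 59.1
t 10.45 tcp [0.3372 0.273  0.0743] y az 30.41 tilt [ 0.0088  0.0039 -1.    ] gap 0.3152575796189454 gf 59.09270882606506 F [ 1.   0.6 -0.2] q [ 24.  -6. 126.   0.  60.  -6.]
delta tool [0.0224 0.1474 0.0057]
```

Red is held, and the light table contact shows the tips were at table level. I'll carry it over the left bay and lower it slowly.

```bash
python3 jog.py '[[[0.004,0.025,-0.005,0,0,0,0.2],[0.004,0.03,0,0,0,0,0.2],[0.005,0.035,0,0,0,0,0.2],[0.005,0.033,0,0,0,0,0.2],[0.004,0.0244,0,0,0,0,0.2]]]'
python3 jog.py '[[[0,0,0,0,0,0,0.2],[0,0,0.01,0,0,0,0.2],[0,0,0.01,0,0,0,0.2],[0,0,0.01,0,0,0,0.2],[0,0,0,0,0,0,0.2]]]'
python3 w.py 0.4529 0.3665 -0.004
python3 - <<'E'
from plant import robot, optics, ticket, probe_bus
from h import *
s=optics.camera("side");w=optics.camera("wrist")
b=cv2.resize(s["color"][170:290,190:350,::-1],(533,400),interpolation=cv2.INTER_CUBIC)
a=cv2.resize(w["color"][200:420,180:327,::-1],(267,400),interpolation=cv2.INTER_CUBIC)
cv2.imwrite("pics/p5.png",np.hstack([a,b]))
E
```

```text
t: 10.95
eef_pos: [0.451, 0.3659, 0.074]
tcp_rot: [[-0.506, 0.862, -0.0], [0.862, 0.506, -0.0], [0.0, -0.0, -1.0]]
wrist_force: [-0.6, 0.4, -0.1]
finger_gap: 0.312
gripper_force: 59.1
t: 11.45
eef_pos: [0.4477, 0.3637, 0.0422]
tcp_rot: [[-0.506, 0.863, -0.004], [0.863, 0.506, -0.002], [0.0, -0.005, -1.0]]
wrist_force: [0.0, 0.7, -0.1]
finger_gap: 0.309
gripper_force: 59.2
t 11.45 tcp [0.4477 0.3637 0.0422] y az 30.39 tilt [-0.0043 -0.0023 -1.    ] gap 0.30897965274292805 gf 59.18342471122742 F [ 0.   0.7 -0.1] q [ 28.  16. 105.  -0.  59.  -3.]
delta tool [-0.0002  0.0061  0.0461]
```

View pics/p5.png

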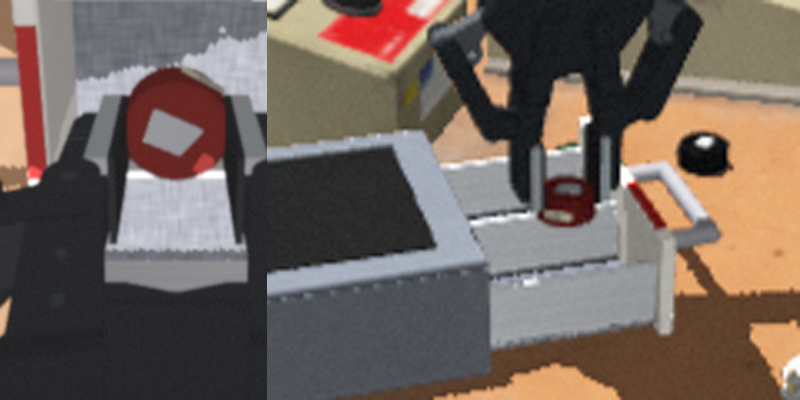

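The wrist crop shows red level between the pads, and the side crop shows it over the left bay with the drawer wide open. The finger knuckles may come close to the panel and roof edges, so I'll lower in small steps and watch the force.

```bash
python3 jog.py '[[[0,0.001,0.01,0,0,0,0.2],[0,0,0.01,0,0,0,0.2],[0,0,0.01,0,0,0,0.2],[0,0,0,0,0,0,0.2],[0,0,0,0,0,0,0.2]]]'
python3 jog.py '[[[0,0,0.003,0,0,0,0.2],[0,0,0,0,0,0,0.2]]]'|grep -E "pos|wrist"
python3 jog.py '[[[0,0,0.003,0,0,0,0.2],[0,0,0,0,0,0,0.2]]]'|grep -E "pos|wrist"
python3 jog.py '[[[0,0,0.002,0,0,0,0.2],[0,0,0,0,0,0,0.2]]]'|grep -E "pos|wrist"
```

```text
t: 12.05
eef_pos: [0.4505, 0.3654, 0.0142]
tcp_rot: [[-0.506, 0.862, -0.001], [0.862, 0.506, -0.001], [0.0, -0.001, -1.0]]
wrist_force: [0.3, -0.3, -0.3]
finger_gap: 0.311
gripper_force: 59.2
eef_pos: [0.4509, 0.3656, 0.0117]
wrist_force: [-0.3, 0.9, 0.4]
eef_pos: [0.4506, 0.3654, 0.0085]
wrist_force: [-0.6, 0.2, -0.4]
eef_pos: [0.4507, 0.3654, 0.0065]
wrist_force: [-0.5, 0.3, -0.7]
```

```bash
for i in 1; do :; done
python3 jog.py '[[[0,-0.001,0.003,0,0,0,0.2],[0,0,0,0,0,0,0.2]]]'|grep -E "pos|wrist"
python3 jog.py '[[[0,0,0.003,0,0,0,0.2],[0,0,0,0,0,0,0.2]]]'|grep -E "pos|wrist"
python3 jog.py '[[[0,0,0.002,0,0,0,0.2],[0,0,0,0,0,0,0.2]]]'|grep -E "pos|wrist"
```

```text
eef_pos: [0.4495, 0.3648, 0.0033]
wrist_force: [-0.4, 0.3, -0.2]
eef_pos: [0.4496, 0.3648, 0.0003]
wrist_force: [-0.8, -0.5, -0.2]
eef_pos: [0.4498, 0.365, -0.0015]
wrist_force: [0.1, 0.3, -0.5]
```

```bash
python3 jog.py '[[[0,0,0.0015,0,0,0,0.2],[0,0,0,0,0,0,0.2]]]'|grep -E "pos|wrist"
python3 jog.py '[[[0,0,0.0015,0,0,0,0.2],[0,0,0,0,0,0,0.2]]]'|grep -E "pos|wrist"
python3 jog.py '[[[0,0,0.001,0,0,0,0.2],[0,0,0,0,0,0,0.2]]]'|grep -E "pos|wrist"
```

```text
eef_pos: [0.4499, 0.365, -0.003]
wrist_force: [0.9, -0.1, -0.5]
eef_pos: [0.4498, 0.3649, -0.0045]
wrist_force: [-0.6, -0.0, 0.2]
eef_pos: [0.4499, 0.365, -0.0054]
wrist_force: [-0.2, -0.8, -0.3]
```

```bash
python3 jog.py '[[[0,0,0.001,0,0,0,0.2],[0,0,0,0,0,0,0.2]]]'|grep -E "pos|wrist"
python3 jog.py '[[[0,0,0,0,0,0,0.34],[0,0,0,0,0,0,0.37],[0,0,0,0,0,0,0.4],[0,0,0,0,0,0,0.42],[0,0,0,0,0,0,0.42]]]'|grep -E "pos|wrist|finger|grip"
python3 jog.py '[[[0,0,-0.01,0,0,0,0.42],[0,0,-0.02,0,0,0,0.42],[0,0,-0.03,0,0,0,0.42],[0,0,-0.03,0,0,0,0.42],[0,0,0,0,0,0,0.42]]]'
python3 - <<'E'
from plant import robot, optics, ticket, probe_bus
from h import *
def seg(c,box=None):
    hsv=cv2.cvtColor(c["color"],cv2.COLOR_RGB2HSV)
    for k,m in dict(red=((hsv[...,0]<5)|(hsv[...,0]>170))&(hsv[...,1]>150),green=(hsv[...,0]>40)&(hsv[...,0]<90)&(hsv[...,1]>80)).items():
        _,_,s,ce=cv2.connectedComponentsWithStats(m.astype(np.uint8))
        print(k,[(s[i].tolist(),ce[i].round(1).tolist(),plane(c,ce[i],.02).round(3).tolist()) for i in range(1,len(s)) if s[i][4]>40])
for n in("wrist","side"):
    c=optics.camera(n);print(n,proj(c,[.4498,.365,.02]).round(1));seg(c)
E
python3 w.py 0.476 0.2094 0.07
```

```text
eef_pos: [0.4498, 0.3649, -0.0064]
wrist_force: [-0.8, 0.1, -0.6]
eef_pos: [0.45, 0.365, -0.0062]
wrist_force: [0.1, 0.0, -0.3]
finger_gap: 0.419
gripper_force: 0.0
t: 15.05
eef_pos: [0.4533, 0.3669, 0.0896]
tcp_rot: [[-0.506, 0.862, 0.009], [0.862, 0.506, 0.005], [-0.0, 0.01, -1.0]]
wrist_force: [1.2, 1.7, -0.7]
finger_gap: 0.428
gripper_force: 0.0
wrist [271.  212.3]
red [([200, 195, 11, 66, 438], [205.3, 226.7], [0.409, 0.327, 0.02]), ([254, 196, 34, 36, 662], [271.3, 213.6], [0.451, 0.364, 0.02])]
green []
side [277.1 254.5]
red [([206, 163, 32, 25, 376], [224.0, 176.1], [0.649, 0.069, 0.02])]
green []
t 15.15 tcp [0.4505 0.3654 0.0851] y az 30.41 tilt [ 0.0021  0.0011 -1.    ] gap 0.42101569911156034 gf 0.0 F [ 0.4 -0.8  0. ] q [ 28.  13. 104.  -0.  63.  -3.]
delta tool [-0.1474 -0.057   0.015 ]
```

Red sits in the left bay; the wrist blob is round at (271,214), which maps to (0.451,0.364). Next is green.

```bash
python3 jog.py '[[[-0.03,-0.01,0,0,0,0,0.42],[-0.04,-0.015,0,0,0,0,0.5],[-0.04,-0.017,0.0,0,0,0,0.6],[-0.0374,-0.015,0.01,0,0,0,0.6],[0,0,0.01,0,0,0,0.6]]]'
python3 jog.py '[[[0,0,0.01,0,0,0,0.6],[0,0,0,0,0,0,0.6],[0,0,0,0,0,0,0.6]]]'
python3 - <<'E'
from plant import robot, optics, ticket, probe_bus
from h import *
c=optics.camera("wrist")
hsv=cv2.cvtColor(c["color"],cv2.COLOR_RGB2HSV);m=(hsv[...,0]>40)&(hsv[...,0]<90)&(hsv[...,1]>80)
_,_,s,ce=cv2.connectedComponentsWithStats(m.astype(np.uint8))
for i in range(1,len(s)):
    if s[i][4]>40: x,y,w,h=s[i][:4];uv=(x+w/2-.5,y+h/2-.5);print(s[i].tolist(),uv,plane(c,uv,.0075).round(4),ce[i])
p=proj(c,[.4762,.2094,.0065]);print('pred',p)
E
python3 w.py 0.4762 0.2094 0.0
```

```text
t: 15.65
eef_pos: [0.4751, 0.2054, 0.0624]
tcp_rot: [[-0.502, 0.865, -0.002], [0.865, 0.502, -0.001], [-0.0, -0.002, -1.0]]
wrist_force: [0.2, -0.2, 0.2]
finger_gap: 0.602
gripper_force: 0.0
t: 15.95
eef_pos: [0.4747, 0.2099, 0.0531]
tcp_rot: [[-0.507, 0.862, -0.001], [0.862, 0.507, -0.0], [0.001, -0.001, -1.0]]
wrist_force: [-0.1, -0.4, -0.6]
finger_gap: 0.603
gripper_force: 0.0
[297, 53, 11, 102, 953] (np.float64(302.0), np.float64(103.5)) [0.4469 0.2903 0.0075] [301.95383001 102.69674711]
[261, 207, 38, 39, 979] (np.float64(279.5), np.float64(226.0)) [0.4781 0.2081 0.0075] [279.49438202 225.91521961]
pred [278.16369634 222.8851477 ]
t 16.0 tcp [0.4751 0.21   0.0536] y az 30.5 tilt [-3.e-04  1.e-04 -1.e+00] gap 0.599921009435101 gf 0.0 F [-0.3  0.1  0.5] q [ 11.   8. 114.   0.  58. -19.]
delta tool [-0.0011  0.0006  0.0536]
```

```bash
python3 jog.py '[[[-0.0025,0.0013,0.02,0,0,0,0.6],[0,0,0.02,0,0,0,0.6],[0,0,0.02,0,0,0,0.6],[0,0,0.0115,0,0,0,0.6],[0,0,0,0,0,0,0.6]]]'
python3 jog.py '[[[0,0,0,0,0,0,0.2],[0,0,0,0,0,0,0.2],[0,0,0,0,0,0,0.2],[0,0,0,0,0,0,0.2],[0,0,0,0,0,0,0.2]]]'
python3 jog.py '[[[0,0,-0.01,0,0,0,0.2],[0,0,-0.02,0,0,0,0.2],[0,0,-0.03,0,0,0,0.2],[0,0,-0.03,0,0,0,0.2],[0,0,-0.015,0,0,0,0.2]]]'
python3 w.py 0.4828 0.3105 0.085
```

```text
t: 16.5
eef_pos: [0.4765, 0.2078, -0.019]
tcp_rot: [[-0.507, 0.862, -0.003], [0.862, 0.507, -0.001], [0.001, -0.003, -1.0]]
wrist_force: [0.1, 0.0, 0.5]
finger_gap: 0.6
gripper_force: 0.0
t: 17.0
eef_pos: [0.4789, 0.208, -0.0162]
tcp_rot: [[-0.506, 0.863, 0.002], [0.863, 0.506, 0.001], [-0.001, 0.002, -1.0]]
wrist_force: [-1.6, 0.7, 6.5]
finger_gap: 0.299
gripper_force: 58.8
t: 17.5
eef_pos: [0.4795, 0.2078, 0.0907]
tcp_rot: [[-0.506, 0.862, 0.005], [0.862, 0.506, 0.001], [-0.002, 0.005, -1.0]]
wrist_force: [0.5, -0.2, -0.2]
finger_gap: 0.293
gripper_force: 59.0
t 17.5 tcp [0.4795 0.2078 0.0907] y az 30.4 tilt [ 5.1e-03  9.0e-04 -1.0e+00] gap 0.2925666695571163 gf 59.00432646274567 F [ 0.5 -0.2 -0.2] q [ 11.   5. 113.  -0.  62. -19.]
delta tool [0.0869 0.0548 0.0058]
```

```bash
python3 jog.py '[[[0.018,0.01,0,0,0,0,0.2],[0.025,0.015,0,0,0,0,0.2],[0.025,0.016,0,0,0,0,0.2],[0.0189,0.0138,0,0,0,0,0.2],[0,0,0,0,0,0,0.2]]]'
python3 jog.py '[[[0,0,0.015,0,0,0,0.2],[0,0,0.015,0,0,0,0.2],[0,0,0.015,0,0,0,0.2],[0,0,0,0,0,0,0.2],[0,0,0,0,0,0,0.2]]]'
python3 w.py 0.4828 0.3102 0.012
python3 - <<'E'
from plant import robot, optics, ticket, probe_bus
from h import *
c=optics.camera("wrist")
hsv=cv2.cvtColor(c["color"],cv2.COLOR_RGB2HSV)
for k,m in dict(g=(hsv[...,0]>40)&(hsv[...,0]<90)&(hsv[...,1]>80),r=((hsv[...,0]<5)|(hsv[...,0]>170))&(hsv[...,1]>150)).items():
  _,_,s,ce=cv2.connectedComponentsWithStats(m.astype(np.uint8))
  for i in range(1,len(s)):
    if s[i][4]>40: x,y,w,h=s[i][:4];uv=(x+w/2-.5,y+h/2-.5);print(k,s[i].tolist(),uv,plane(c,uv,.072).round(4),plane(c,uv,.02).round(4),ce[i])
E
```

```text
t: 18.0
eef_pos: [0.4808, 0.3121, 0.0872]
tcp_rot: [[-0.508, 0.861, 0.0], [0.861, 0.508, 0.0], [0.0, 0.0, -1.0]]
wrist_force: [0.3, 0.3, -0.1]
finger_gap: 0.296
gripper_force: 59.1
t: 18.5
eef_pos: [0.4805, 0.3095, 0.0412]
tcp_rot: [[-0.505, 0.863, -0.002], [0.863, 0.505, -0.001], [0.0, -0.002, -1.0]]
wrist_force: [0.7, -0.4, 1.0]
finger_gap: 0.297
gripper_force: 59.1
t 18.5 tcp [0.4805 0.3095 0.0412] y az 30.36 tilt [-1.8e-03 -7.0e-04 -1.0e+00] gap 0.29720847316196053 gf 59.07340943813324 F [ 0.7 -0.4  1. ] q [ 21.  16. 106.  -0.  58.  -9.]
delta tool [-0.0005  0.0024  0.0292]
g [190, 225, 15, 78, 665] (np.float64(197.0), np.float64(263.5)) [0.4444 0.2921 0.072 ] [0.4442 0.2623 0.02  ] [197.06165414 262.05864662]
g [252, 234, 50, 59, 2104] (np.float64(276.5), np.float64(263.0)) [0.4788 0.3126 0.072 ] [0.4915 0.2905 0.02  ] [276.35551331 262.41207224]
r [176, 83, 20, 105, 1162] (np.float64(185.5), np.float64(135.0)) [0.4124 0.346  0.072 ] [0.4002 0.3364 0.02  ] [185.78313253 134.0636833 ]
r [256, 112, 48, 50, 1318] (np.float64(279.5), np.float64(136.5)) [0.4487 0.3665 0.072 ] [0.4502 0.3647 0.02  ] [280.14643399 136.78072838]
```

```bash
python3 jog.py '[[[-0.0005,0.0,0.01,0,0,0,0.2],[0,0,0.01,0,0,0,0.2],[0,0,0.009,0,0,0,0.2],[0,0,0,0,0,0,0.2],[0,0,0,0,0,0,0.2]]]' |grep -E "pos|wrist"
python3 jog.py '[[[0,0,0.003,0,0,0,0.2],[0,0,0,0,0,0,0.2]]]'|grep -E "pos|wrist"
python3 jog.py '[[[0,0,0.003,0,0,0,0.2],[0,0,0,0,0,0,0.2]]]'|grep -E "pos|wrist"
python3 jog.py '[[[0,0,0.003,0,0,0,0.2],[0,0,0,0,0,0,0.2]]]'|grep -E "pos|wrist"
```

```text
eef_pos: [0.481, 0.3097, 0.0128]
wrist_force: [0.3, -0.8, -0.2]
eef_pos: [0.4813, 0.3098, 0.0102]
wrist_force: [-0.1, -0.4, -1.5]
eef_pos: [0.4811, 0.3097, 0.007]
wrist_force: [0.2, -0.0, -1.0]
eef_pos: [0.481, 0.3097, 0.0038]
wrist_force: [-0.7, 0.2, -0.3]
```

```bash
python3 jog.py '[[[0,0,0.002,0,0,0,0.2],[0,0,0,0,0,0,0.2]]]'|grep -E "pos|wrist"
python3 jog.py '[[[0,0,0.0015,0,0,0,0.2],[0,0,0,0,0,0,0.2]]]'|grep -E "pos|wrist"
```

```text
eef_pos: [0.4811, 0.3097, 0.002]
wrist_force: [-0.8, -0.1, -0.7]
eef_pos: [0.4812, 0.3097, 0.0005]
wrist_force: [0.2, 0.1, -0.4]
```

```bash
python3 jog.py '[[[0,0,0.0015,0,0,0,0.2],[0,0,0,0,0,0,0.2]]]'|grep -E "pos|wrist"
python3 jog.py '[[[0,0,0.0015,0,0,0,0.2],[0,0,0,0,0,0,0.2]]]'|grep -E "pos|wrist"
python3 jog.py '[[[0,0,0.001,0,0,0,0.2],[0,0,0,0,0,0,0.2]]]'|grep -E "pos|wrist"
```

```text
eef_pos: [0.4812, 0.3098, -0.0009]
wrist_force: [-0.1, -0.4, -0.3]
eef_pos: [0.4811, 0.3097, -0.0025]
wrist_force: [-1.3, -0.1, 0.1]
eef_pos: [0.4814, 0.3098, -0.0031]
wrist_force: [-0.7, 0.2, 0.8]
```

```bash
python3 jog.py '[[[0,0,0,0,0,0,0.33],[0,0,0,0,0,0,0.36],[0,0,0,0,0,0,0.39],[0,0,0,0,0,0,0.42],[0,0,0,0,0,0,0.42]]]'|grep -E "pos|wrist|finger|grip"
python3 jog.py '[[[0,0,-0.01,0,0,0,0.42],[0,0,-0.02,0,0,0,0.42],[0,0,-0.03,0,0,0,0.42],[0,0,-0.03,0,0,0,0.42],[0,0,0,0,0,0,0.3]]]'
python3 - <<'E'
from plant import robot, optics, ticket, probe_bus
from h import *
c=optics.camera("wrist")
hsv=cv2.cvtColor(c["color"],cv2.COLOR_RGB2HSV)
for k,m in dict(g=(hsv[...,0]>40)&(hsv[...,0]<90)&(hsv[...,1]>80),r=((hsv[...,0]<5)|(hsv[...,0]>170))&(hsv[...,1]>150)).items():
  _,_,s,ce=cv2.connectedComponentsWithStats(m.astype(np.uint8))
  for i in range(1,len(s)):
    if s[i][4]>40: x,y,w,h=s[i][:4];uv=(x+w/2-.5,y+h/2-.5);print(k,s[i].tolist(),plane(c,uv,.061).round(4),plane(c,uv,.02).round(4))
cv2.imwrite("pics/p6.png",c["color"][...,::-1])
E
python3 w.py 0.3962 0.2972 0.085
```

```text
eef_pos: [0.4813, 0.3098, -0.0033]
wrist_force: [-0.2, 0.8, -0.8]
finger_gap: 0.424
gripper_force: 0.0
t: 21.65
eef_pos: [0.4848, 0.3113, 0.0926]
tcp_rot: [[-0.506, 0.862, 0.009], [0.862, 0.506, 0.004], [-0.002, 0.01, -1.0]]
wrist_force: [0.8, 0.1, 0.3]
finger_gap: 0.302
gripper_force: 0.0
g [254, 193, 35, 36, 801] [0.4753 0.3205 0.061 ] [0.481  0.3099 0.02  ]
g [203, 200, 11, 64, 375] [0.4447 0.2848 0.061 ] [0.4442 0.2669 0.02  ]
r [195, 93, 13, 78, 581] [0.4102 0.3435 0.061 ] [0.4026 0.3376 0.02  ]
r [254, 114, 36, 38, 761] [0.4494 0.3658 0.061 ] [0.4498 0.3644 0.02  ]
r [369, 375, 25, 19, 173] [0.6308 0.2359 0.061 ] [0.6683 0.2081 0.02  ]
t 21.7 tcp [0.4833 0.3106 0.0901] y az 30.41 tilt [ 0.0057  0.0022 -1.    ] gap 0.3024171276256805 gf 0.0 F [-0.6  0.3 -1.2] q [ 21.  11. 105.  -0.  63.  -9.]
delta tool [ 0.0325 -0.082   0.0046]
```

Both pucks lie level in their bays (green at 0.481,0.310 and red at 0.450,0.364). Now I'll grip the handle again.

```bash
python3 jog.py '[[[0.01,-0.025,0,0,0,0,0.28],[0.012,-0.03,0,0,0,0,0.28],[0.0105,-0.027,0,0,0,0,0.28],[0,0,0,0,0,0,0.28],[0,0,0,0,0,0,0.28]]]'
python3 w.py 0.3962 0.2972 0.0115
```

```text
t: 22.2
eef_pos: [0.3936, 0.2962, 0.0862]
tcp_rot: [[-0.506, 0.862, -0.001], [0.862, 0.506, -0.0], [0.0, -0.001, -1.0]]
wrist_force: [1.6, -0.0, -0.1]
finger_gap: 0.281
gripper_force: 0.0
t 22.2 tcp [0.3936 0.2962 0.0862] y az 30.42 tilt [-6.e-04 -3.e-04 -1.e+00] gap 0.28132029613256615 gf 0.0 F [ 1.6 -0.  -0.1] q [ 24.   1. 117.  -0.  62.  -7.]
delta tool [-0.0004  0.0028  0.0747]
```

```bash
python3 jog.py '[[[0,0.0028,0.02,0,0,0,0.28],[0,0,0.02,0,0,0,0.28],[0,0,0.02,0,0,0,0.28],[0,0,0.015,0,0,0,0.28],[0,0,0,0,0,0,0.28]]]'|grep -E "pos|wrist"
python3 jog.py '[[[0,0,0,0,0,0,0],[0,0,0,0,0,0,0],[0,0,0,0,0,0,0],[0,0,0,0,0,0,0]]]'
python3 jog.py '[[[0,0.005,0,0,0,0,0],[0,0.01,0,0,0,0,0],[0,0.01,0,0,0,0,0],[0,0.01,0,0,0,0,0],[0,0.01,0,0,0,0,0]]]'
python3 w.py
```

```text
eef_pos: [0.3957, 0.297, 0.0095]
wrist_force: [-0.5, -0.5, 0.9]
t: 23.1
eef_pos: [0.3971, 0.2977, 0.0121]
tcp_rot: [[-0.506, 0.862, 0.001], [0.862, 0.506, 0.0], [-0.001, 0.001, -1.0]]
wrist_force: [2.0, -0.7, -4.9]
finger_gap: 0.075
gripper_force: 58.5
t: 23.6
eef_pos: [0.4366, 0.3211, 0.0121]
tcp_rot: [[-0.506, 0.862, 0.001], [0.862, 0.506, 0.0], [-0.0, 0.001, -1.0]]
wrist_force: [0.0, -3.9, 2.0]
finger_gap: 0.079
gripper_force: 59.3
t 23.6 tcp [0.4366 0.3211 0.0121] y az 30.41 tilt [ 6.e-04  1.e-04 -1.e+00] gap 0.07869007047239726 gf 59.29577171802521 F [ 0.  -3.9  2. ] q [ 24.  15. 111.  -0.  54.  -6.]
```

```bash
python3 jog.py '[[[0,0.01,0,0,0,0,0],[0,0.01,0,0,0,0,0],[0,0.01,0,0,0,0,0],[0,0.005,0,0,0,0,0],[0,0,0,0,0,0,0]]]' |grep -E "pos|wrist"
python3 jog.py '[[[0,0.002,0,0,0,0,0],[0,0.002,0,0,0,0,0],[0,0,0,0,0,0,0]]]' |grep -E "pos|wrist"
python3 jog.py '[[[0,0.002,0,0,0,0,0],[0,0,0,0,0,0,0]]]' |grep -E "pos|wrist"
python3 jog.py '[[[0,0.002,0,0,0,0,0],[0,0,0,0,0,0,0]]]' |grep -E "pos|wrist"
```

```text
eef_pos: [0.4669, 0.3391, 0.0121]
wrist_force: [1.9, -0.4, 2.4]
eef_pos: [0.4693, 0.3404, 0.0121]
wrist_force: [-1.0, -2.4, 4.5]
eef_pos: [0.4709, 0.3414, 0.012]
wrist_force: [0.5, -2.0, 5.4]
eef_pos: [0.4719, 0.342, 0.012]
wrist_force: [-2.3, -3.5, 7.3]
```

```bash
python3 jog.py '[[[0,0.002,0,0,0,0,0],[0,0,0,0,0,0,0]]]' |grep -E "pos|wrist"
python3 jog.py '[[[0,0.002,0,0,0,0,0],[0,0,0,0,0,0,0]]]' |grep -E "pos|wrist"
```

```text
eef_pos: [0.4719, 0.342, 0.012]
wrist_force: [-8.5, -8.5, 15.9]
eef_pos: [0.4718, 0.342, 0.0119]
wrist_force: [-14.3, -13.7, 22.1]
```

The drawer has stopped hard after 87 mm with the force rising, so it is shut. I'll release, rise and check.

```bash
python3 jog.py '[[[0,-0.003,0,0,0,0,0],[0,0,0,0,0,0,0.28],[0,0,0,0,0,0,0.28],[0,0,0,0,0,0,0.28],[0,0,0,0,0,0,0.28]]]'
python3 jog.py '[[[0,0,-0.015,0,0,0,0.28],[0,0,-0.03,0,0,0,0.28],[0,0,-0.04,0,0,0,0.28],[0,0,-0.04,0,0,0,0.28],[0,0,0,0,0,0,0.28]]]'
python3 - <<'E'
from plant import robot, optics, ticket, probe_bus
from h import *
import pickle
c=optics.camera("wrist");cv2.imwrite("pics/p7.png",c["color"][...,::-1])
print(proj(c,[.4719-.0182,.342+.031,.039]),proj(c,[.4719+.0182,.342-.031,.039]))
g=cv2.cvtColor(c["color"],cv2.COLOR_RGB2HSV)
u,v=map(int,proj(c,[.4719-.0152,.342+.0259,.039]))
print(u,v);print(c["color"][v,u-20:u+100:2].tolist())
E
python3 w.py
```

```text
t: 25.7
eef_pos: [0.473, 0.3429, 0.0113]
tcp_rot: [[-0.506, 0.862, -0.001], [0.862, 0.506, 0.0], [0.0, -0.0, -1.0]]
wrist_force: [-0.4, -0.9, 0.3]
finger_gap: 0.281
gripper_force: 0.0
t: 26.2
eef_pos: [0.4776, 0.345, 0.1451]
tcp_rot: [[-0.506, 0.862, 0.013], [0.862, 0.506, 0.006], [-0.001, 0.014, -1.0]]
wrist_force: [0.5, 0.8, 0.2]
finger_gap: 0.277
gripper_force: 0.0
[267.99057295 162.46163184] [268.59410484 236.75074365]
268 168
[[156, 120, 91], [187, 147, 111], [208, 166, 128], [217, 174, 137], [210, 167, 132], [163, 124, 96], [136, 103, 79], [123, 105, 95], [127, 125, 129], [134, 132, 137], [138, 136, 140], [131, 129, 133], [127, 125, 129], [126, 123, 127], [128, 125, 129], [126, 123, 127], [127, 124, 128], [125, 123, 127], [126, 123, 128], [127, 123, 128], [125, 123, 126], [127, 124, 128], [126, 124, 128], [126, 123, 126], [125, 124, 127], [124, 123, 126], [125, 122, 126], [126, 124, 126], [133, 130, 128], [160, 148, 144], [148, 54, 50], [147, 47, 44], [147, 46, 44], [153, 115, 114], [122, 123, 131], [188, 190, 200], [196, 199, 207], [197, 200, 209], [197, 199, 209], [196, 199, 209], [197, 199, 209], [195, 198, 207], [196, 199, 209], [197, 200, 209], [197, 200, 209], [195, 198, 207], [190, 193, 202], [110, 112, 118], [69, 69, 68], [71, 71, 70], [71, 69, 69], [67, 67, 66], [68, 67, 67], [70, 70, 70], [70, 71, 71], [71, 69, 70], [69, 70, 70], [68, 69, 67], [70, 69, 68], [73, 72, 70]]
t 26.25 tcp [0.4759 0.3441 0.1418] y az 30.41 tilt [ 0.0079  0.0038 -1.    ] gap 0.28132542217014456 gf 0.0 F [ 0.6 -0.4 -0.8] q [ 25.   9. 102.   0.  68.  -6.]
```

The red marker meets the roof edge with no visible gap, so the drawer is shut. The gripper is clear, so I'll hand in.

```bash
python3 jog.py '[[[0,0,0,0,0,0,0.28],[0,0,0,0,0,0,0.28],[0,0,0,0,0,0,0.28]]]' | tail -3; python3 -c "
from plant import robot, optics, ticket, probe_bus
print(ticket.job_done())"
```

```text
wrist_force: [-0.6, 0.4, -0.1]
finger_gap: 0.277
gripper_force: 0.0
the job is handed in; nothing more can be done
None
```

The job is handed in: the red puck was laid face up in the left bay and the green in the right, the drawer was eased shut, and nothing else on the table was knowingly touched; the hand-in returned no verdict.

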